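Show a driver board to the inspection camera

TASK

Pull the driver board with the red handle up out of the open controller chassis, gripping it by its handle so that the fingers never touch its circuit, and hold it up in the air for the inspection camera: component side squarely facing the lens, handle at the top of the picture, the middle of the circuit on the lens axis 150 mm in front of the lens. Finish while holding it there, still; leave the other two boards seated, do not shift the camera, and leave the rest of the bench as it is.

Things in the scene. Friction and masses are not known exactly. Their poses are not given: they have to be found in the camera images.
- chassis: fixed aluminium controller chassis, cover off, 150 (x) x 250 (y) x 85 mm high, open on top; origin under its centre at bench level. Inner floor at z = 14 mm. Three card slots lie along its x axis at y = -70, 0 and +70 mm, with guides (8 mm channels) at both ends up to just under the rim; a board stands in each slot, loose by 2 mm sideways and 4 mm lengthwise.
- red_board: driver board with the RED handle, 0.2 to 0.45 kg. Upright aluminium plate 134 (x) x 4 (y) x 90 mm (z); origin at the centre of its underside, z up. Connector shell 100 x 16 x 12 mm at its foot; green circuit and components on its -y side, reaching y = -20 mm. It stands on the chassis floor and is free once raised 75 mm.
- red_handle (a point): centre of the bar of the red pull handle, at [0, 0, 114] mm in red_board; axes as the board's. The bar is 66 mm long (x), 12 mm thick (y), 16 mm high (z = 106 to 122 mm), on two posts above the plate's top edge (z = 90 mm). Pinch it across its 12 mm thickness.
- red_face (a point): middle of the circuit on the component side, at [0, -7, 50] mm in red_board; axes as the board's, so the component side looks along -y of this frame.
- red_terminals (a point): green terminal block at the board's +x end on the component side, at [44, -17, 50] mm in red_board. When the board is shown correctly this end is at +y of camera_focus.
- red_circuit: the green circuit with its components on the red board, 104 x 64 mm, z = 18 to 82 mm on the board's -y side; not to be touched by the fingers. Same origin and axes as red_board.
- yellow_board: driver board with the YELLOW handle, same shape as the red one; stays in its slot. Origin at the centre of its underside. Seated, its handle reaches 136 mm above the bench: a carried board must pass above it.
- blue_board: driver board with the BLUE handle, same shape as the red one; stays in its slot. Origin at the centre of its underside.
- camera_lens (a point): front of the lens of the inspection camera: black body, white ring light 72 mm across, 105 mm long in all. It looks along -x of this frame; z is up and y to the right in its picture. Height and downward tilt (15 to 32 degrees) vary, held by friction. It hangs on a clamp before a fixed steel column 20 mm thick, 434 mm high, that stands 140 to 150 mm behind the lens on a foot plate 150 x 130 mm
- camera_focus (a point): the point on the lens axis 150 mm in front of the lens, at [-150, 0, 0] mm in the frame of camera_lens; same axes. The board is shown correctly when red_face is here, with the board's y axis along -x of this frame, its z along z and its x along y.
- flask: steel flask, 84 mm across, 195 mm high; origin under its centre. Leave alone.
- parts_bin: blue open parts bin, 110 x 100 x 55 mm; origin under its centre. Leave alone.
- screwdriver: screwdriver with red handle, about 200 mm long, 26 mm thick, lying along its x axis; origin under its middle. Leave alone.
- heatsink: finned aluminium heatsink, 70 x 60 x 32 mm; origin under its centre. Leave alone.
- multimeter: yellow and black multimeter, 85 x 170 x 45 mm, lying; origin under its centre. Leave alone.

How it is judged:
By the outcome, as a careful person would: the job done as asked, in the order asked, and still so for the second after the job is handed in, while the arm keeps its last pose, push and grip.
It also fails if it takes over 35 s, if anything falls off the work surface, if the arm or the gripper's body presses on something with over 40 N, if the wrist force passes 120 N, or if a joint passes its speed limit or range.

ROBOT

A 6-joint arm with a two-finger parallel gripper is mounted at the origin on the work surface. World frame = base frame: x ahead of the robot, y to its left, z up, the work surface at z = 0. Lengths are in mm, angles in rad, forces in N, time in s.
With the tool pointing down it reaches from about 300 to 775 mm from the base axis. Payload 14.6 kg.
Tool frame: the origin (TCP) lies midway between the tips of the shut fingers; the grasp point (between the pads) lies 19 mm behind it; z points along the fingers, y is the line along which they close (so a half turn about z gives the same grasp; the last joint's range is limited). The gripper opens to 85 mm and grips with 20 to 120 N. Pads are 22 mm wide; open, the fingers measure 114 mm over their backs; the gripper's body (76 mm by 85 mm) begins 54 mm behind the grasp point. The pads swing forward as they close: fully open they stand 13 mm farther back than shut.
Start: joints at [-1.376, 0.3, 1.521, -0, 1.321, -0.067], TCP at [142.344, -531.251, 231.281] pointing down, gripper open.
Joint ranges: [-3.03, 3.03], [-0.79, 2.21], [0.23, 2.52], [-1.04, 4.18], [0, 3.07], [-2.55, 2.55]. Speed limits (rad/s): [2.22, 2.22, 2.57, 3.14, 3.14, 3.14].

INTERFACE

Orientations are given as a unit quaternion [w, x, y, z].
In Python, from rig import bot, vision gives the robot as it stands (bot), with the cameras (vision). Calls block until the motion is done:
- bot.move_to(position, orientation): joint-space move of the TCP to a pose.
- bot.servo_line(position, attitude=None, speed=150, until_force=None): straight line of the TCP; attitude=None keeps the orientation; speed is the mean speed in mm/s. With until_force (N) it stops when the force on the tool has changed by that much, and returns True; else False.
- bot.move_joints(angles): joint-space move.
- bot.move_gripper(opening, grip_force=None): finger opening in mm; grip_force is the grip in N (None keeps the last); returns when the fingers have stopped.
- bot.dwell(seconds).
- bot.ik(position, orientation): joint angles nearest the present ones, or None.
- bot.read_state(): the state.
- vision.read_camera(name): name is "scene" or "top" or "wrist"; returns a dict with "image" (400x640x3 uint8, blue, green, red), "fovy" (degrees; the focal length in pixels is half the picture's height over the tangent of half this angle, whatever the lens; pixels are square), "cx", "cy" (the principal point, pixels), "k1" (the pictures are not rectified: a ray, as slopes to the right and down, at radius r is drawn at 1 + k1 r^2 times it, then the intrinsics apply), "eye" and "attitude" of the camera in the world; the wrist camera has in their place "mount" (4x4, takes a point from camera to tool coordinates, whose origin is the TCP and whose axes are the flange's). Camera axes: x right, y down, z forward; pixel columns grow to the right and rows downward; lengths in mm; the calibration is good to about 2 mm. A picture is of the moment at which its call begins: read the wrist's pose just before it. There is no depth.
A pose or a line that the arm cannot do raises bot.MotionError and nothing moves.
- bot.finish_job(): hands the job in; it is judged then, once.
The state is a dict: "clock": time; "joint_positions": joint angles; "qvel": joint speeds; "effort": joint torques, N m; "ee_pos": TCP position; "tool_rot": TCP orientation; "ft_force": force on the tool from outside, world axes, zero at the start; "moment": the same for the moment, N m; "grip_width": finger opening in mm; "grip_force": force on a finger pad.
Only numpy, scipy, OpenCV 4.12 (cv2) and the standard library are available. Lean on these libraries where they do the work, as an engineer would, in place of code of your own. Each camera call takes 0.05 s, during which the arm holds its last target. There are 200 camera calls.

## Working session

There is one attempt and no reset: what is moved stays moved. The work goes in short steps, each a Python script; the robot and the scene stay as the last script left them, time stands still between calls to the robot, and variables do not carry over. Pictures are saved under pics/ and viewed, at most 10 in all, crops included, and the job is handed in when it is done.

```bash
ls; mkdir -p pics
python3 - <<'E'
from rig import bot, vision
import cv2,json
s=bot.read_state();print({k:s[k] for k in('clock','ee_pos','tool_rot','grip_width')})
for n in('scene','top'):
    c=vision.read_camera(n);cv2.imwrite(f'pics/{n}0.png',c['image'])
    print({k:v for k,v in c.items() if k!='image'})
c=vision.read_camera('wrist');print({k:v for k,v in c.items() if k!='image'})
E
```

```text
pics
rig.py
{'clock': 0.0, 'ee_pos': array([ 142.28013466, -531.03071546,  230.72244607]), 'tool_rot': array([-5.78598753e-04,  9.91444081e-01,  1.30530831e-01, -4.95168160e-05]), 'grip_width': 85.27179892490658}
{'fovy': 42.72965932693476, 'cx': 311.917401309104, 'cy': 199.33576970848833, 'k1': -0.1223810449967378, 'eye': array([1543.55989727,  -77.95732985, 1170.20905668]), 'attitude': array([-0.28195467,  0.700298  ,  0.60406187, -0.25533023])}
{'fovy': 51.79567804841876, 'cx': 325.9399255508304, 'cy': 205.04462229048937, 'k1': 0.021982193440111843, 'eye': array([ 356.080764  ,   46.24803326, 1229.39855609]), 'attitude': array([-0.06772476,  0.70673592, -0.70139438,  0.06311593])}
{'fovy': 67.56050193448262, 'cx': 320.1248035625328, 'cy': 198.83822134873338, 'k1': -0.011273637112400649, 'mount': array([[-1.05909882e-05, -9.46506486e-01, -3.22684787e-01,
         8.24777890e+01],
       [ 9.99999943e-01,  9.86959616e-05, -3.22318745e-04,
        -1.10306231e+00],
       [ 3.36924468e-04, -3.22684772e-01,  9.46506431e-01,
        -1.42895786e+02],
       [ 0.00000000e+00,  0.00000000e+00,  0.00000000e+00,
         1.00000000e+00]])}
```

View pics/scene0.png

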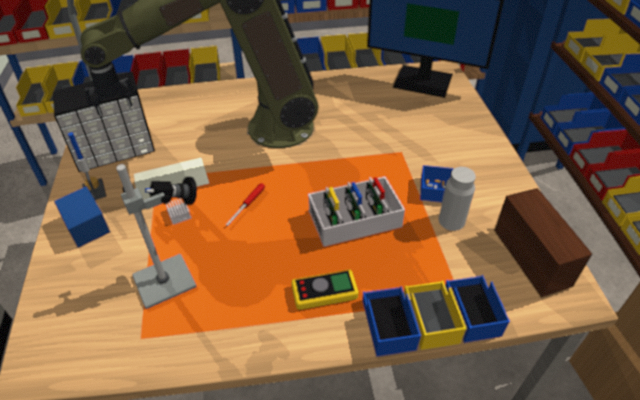

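View pics/top0.png

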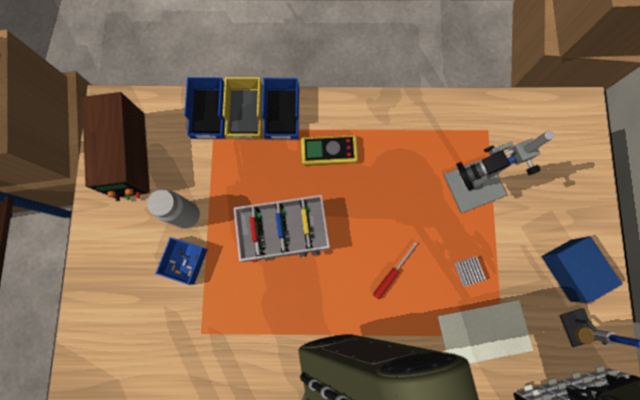

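The scene view shows the chassis near (355,210), with the red handle at (377,188), and the inspection camera near (175,190) on its column at (140,225). The top view shows the chassis at (282,228), with red leftmost at (256,228) and its green face to the right (-y). The camera lens is near (465,178).

```bash
cat > h.py <<'E'
import numpy as np,cv2
from scipy.spatial.transform import Rotation as R
from scipy.optimize import least_squares
def q2R(q): return R.from_quat(np.r_[q[1:],q[0]]).as_matrix()
def R2q(M): q=R.from_matrix(M).as_quat(); return np.r_[q[3],q[:3]]
def cam(c,st=None):
    """-> dict(f,cx,cy,k1,E,A) ; A columns = camera axes in world"""
    if 'mount' in c:
        T=q2R(st['tool_rot']);m=np.array(c['mount']);A=T@m[:3,:3];E=T@m[:3,3]+st['ee_pos']
    else: A=q2R(c['attitude']);E=np.array(c['eye'])
    return dict(f=200/np.tan(np.radians(c['fovy']/2)),cx=c['cx'],cy=c['cy'],k1=c['k1'],E=E,A=A)
def proj(c,P):
    p=(np.atleast_2d(P)-c['E'])@c['A'];s=p[:,:2]/p[:,2:];s=s*(1+c['k1']*(s**2).sum(1,keepdims=True))
    return s*c['f']+[c['cx'],c['cy']]
def ray(c,uv):
    d=(np.array(uv,float)-[c['cx'],c['cy']])/c['f'];s=d.copy()
    for _ in range(20): s=d/(1+c['k1']*(s@s))
    v=c['A']@np.r_[s,1];return v/np.linalg.norm(v)
def tri(obs):
    M=np.zeros((3,3));b=np.zeros(3)
    for c,uv in obs:
        d=ray(c,uv);P=np.eye(3)-np.outer(d,d);M+=P;b+=P@c['E']
    X=np.linalg.solve(M,b);return X,[np.round(proj(c,X)[0]-uv,1) for c,uv in obs]
def atz(c,uv,z): d=ray(c,uv);return c['E']+d*(z-c['E'][2])/d[2]
E
python3 - <<'E'
from h import *; from rig import bot, vision; import pickle
C={}
for n in('scene','top'): C[n]=cam(vision.read_camera(n))
pickle.dump(C,open('fix.pkl','wb'))
print(tri([(C['scene'],(377,188)),(C['top'],(256,228))]))
print(tri([(C['scene'],(192,189)),(C['top'],(462,178))]))
print('chassis',atz(C['top'],(282,228),85),'foot',atz(C['top'],(475,185),5))
print('flask',atz(C['scene'],(455,205),100))
a=cv2.imread('pics/scene0.png');b=cv2.imread('pics/top0.png')
r=lambda im,x,y,w,h:cv2.resize(im[y:y+h,x:x+w],(400,300),interpolation=cv2.INTER_CUBIC)
m=np.vstack([np.hstack([r(a,110,150,100,75),r(a,310,165,100,75)]),np.hstack([r(b,440,120,120,90),r(b,230,185,108,81)])])
cv2.imwrite('pics/m.png',m)
E
```

```text
(array([498.97516964, 243.94643403, 123.83128189]), [array([-0.4,  0.1]), array([-0.4, -0.1])])
(array([ 598.07576935, -262.79727506,  292.61019499]), [array([-0.3, -0.1]), array([-0.4, -0. ])])
chassis [504.35619839 177.04199856  85.        ] foot [ 650.68063288 -396.92782632    5.        ]
flask [580.4908941 462.1153507 100.       ]
```

View pics/m.png

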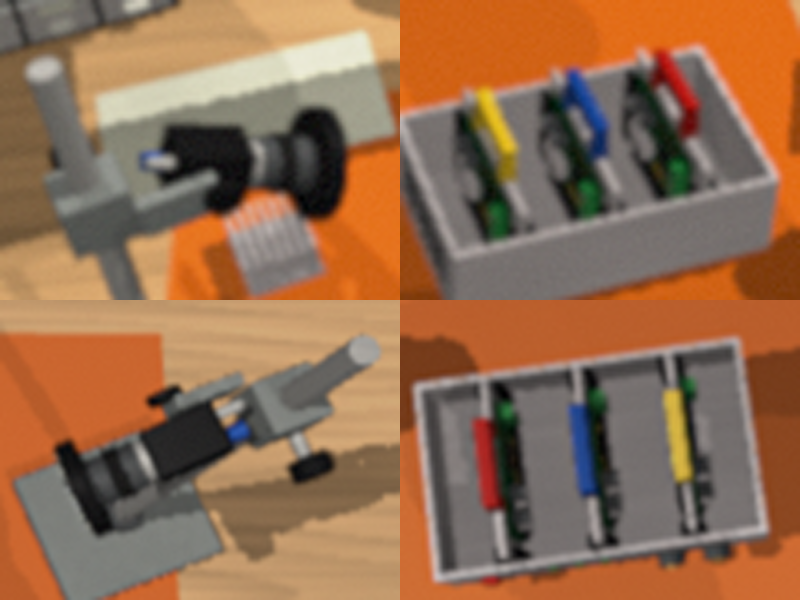

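The mosaic shows the red handle in the top view from (253,217) to (255,241), the column top in the top view at about (549,136) and in the scene view at about (121,168), and the ring rim on the front of the lens. Next come wrist views of the handle and the lens.

```bash
cat > plan.py <<'E'
from h import *; from rig import bot, vision; import pickle
C=pickle.load(open('fix.pkl','rb'))
col,e=tri([(C['scene'],(121,168)),(C['top'],(549.5,135.8))]);print('col',col,e)
a=atz(C['top'],(253,217.4),122);b=atz(C['top'],(255.1,241.2),122);print(a,b)
lens=np.array([598,-263,293.]);d=(lens-col)[:2];print('yaw look',np.degrees(np.arctan2(d[1],d[0])),np.hypot(*d))
m=np.array(vision.read_camera('wrist')['mount'])
def tcp_for(eye,target,up=None,roll=0):
    z=(np.array(target)-eye);z/=np.linalg.norm(z)
    x=np.cross(z,[0,0,1.]) if up is None else np.cross(z,up);x/=np.linalg.norm(x);A=np.c_[x,np.cross(z,x),z]
    A=A@R.from_euler('z',roll,degrees=True).as_matrix()
    T=A@m[:3,:3].T;return np.array(eye)-T@m[:3,3],R2q(T)
if __name__=='__main__':
    for nm,t,eyes in(('hand',[500,244,114],[(430,160,380),(560,160,380),(500,120,400),(480,330,380),(430,240,400)]),
                  ('lens',lens,[(540,-20,420),(500,-60,450),(430,-60,400),(480,-50,500),(560,0,330),(450,-130,420)])):
      for e in eyes:
        for roll in(0,90,180,-90):
            p,q=tcp_for(e,t,None,roll);j=bot.ik(p,q)
            if j is not None: print(nm,e,roll,np.round(p),np.round(j,2))
E
python3 plan.py
```

```text
col [ 651.1575588  -396.63256396  429.86907433] [array([-0.5, -0.1]), array([-0.6,  0. ])]
[528.04031593 252.52737683 122.        ] [463.29333803 244.20610643 122.        ]
yaw look 111.69211664302438 143.8172041398875Traceback (most recent call last):
  File "plan.py", line 17, in <module>
    p,q=tcp_for(e,t,None,roll);j=bot.ik(p,q)
        ~~~~~~~^^^^^^^^^^^^^^^
  File "plan.py", line 8, in tcp_for
    z=(np.array(target)-eye);z/=np.linalg.norm(z)
                             ^^^^^^^^^^^^^^^^^^^^
numpy._core._exceptions._UFuncOutputCastingError: Cannot cast ufunc 'divide' output from dtype('float64') to dtype('int64') with casting rule 'same_kind'
```

```bash
sed -i 's/np.array(target)-eye)/np.array(target,float)-np.array(eye,float))/' plan.py; python3 plan.py
python3 - <<'E'
from plan import *
# final-pose reachability preview
for th in (15,24,32):
  t=np.radians(th);y=np.radians(111.7);L=np.array([np.cos(y)*np.cos(t),np.sin(y)*np.cos(t),-np.sin(t)])
  bx=np.array([np.sin(y),-np.cos(y),0]);bz=np.cross(bx,L);F=lens+150*L
  g=F+7*L+64*bz
  for s in(1,-1):
    T=np.c_[-s*bx,s*L,-bz];T[:,0]=np.cross(T[:,1],T[:,2]);print(th,s,np.round(g),bot.ik(g-19*bz,R2q(T)))
E
```

```text
col [ 651.1575588  -396.63256396  429.86907433] [array([-0.5, -0.1]), array([-0.6,  0. ])]
[528.04031593 252.52737683 122.        ] [463.29333803 244.20610643 122.        ]
yaw look 111.69211664302438 143.8172041398875
hand (430, 160, 380) 0 [451. 184. 218.] [ 0.07 -0.06  2.11  0.8   0.72  0.24]
hand (430, 160, 380) 180 [487. 231. 242.] [ 0.36  0.24  1.58  0.03  1.28 -2.1 ]
hand (430, 160, 380) -90 [495. 188. 231.] [ 0.07  0.23  1.69  0.53  1.26 -1.05]
hand (560, 160, 380) 0 [544. 184. 218.] [ 0.03  0.56  1.33  0.57  1.68 -0.65]
hand (560, 160, 380) 90 [501. 188. 229.] [0.08 0.2  1.72 0.52 1.16 0.89]
hand (560, 160, 380) -90 [551. 227. 230.] [ 0.25  0.66  1.07  0.21  1.85 -1.99]
hand (500, 120, 400) 0 [501. 155. 239.] [-0.09  0.25  1.72  0.76  1.34 -0.34]
hand (500, 120, 400) 90 [468. 183. 251.] [ 0.14 -0.03  1.93  0.44  0.89  1.56]
hand (500, 120, 400) -90 [532. 185. 252.] [ 0.09  0.46  1.33  0.42  1.66 -1.57]
hand (480, 330, 380) 90 [522. 289. 226.] [ 0.52  0.65  1.08 -0.2   1.82 -1.23]
hand (480, 330, 380) 180 [500. 251. 236.] [0.4  0.32 1.49 0.01 1.34 0.17]
hand (480, 330, 380) -
[... 1402 characters left out ...]
83 122.        ] [463.29333803 244.20610643 122.        ]
yaw look 111.69211664302438 143.8172041398875
15 1 [ 536. -107.  314.] [-0.17244046  0.18687031  1.53028359 -0.23138872  1.29224999 -2.07286699]
15 -1 [ 536. -107.  314.] [-0.17244046  0.18687031  1.53028359 -0.23138872  1.29224999  1.06872566]
24 1 [ 535. -106.  288.] [-0.11330701  0.17789622  1.62988455 -0.40212464  1.15790604 -1.9323837 ]
24 -1 [ 535. -106.  288.] [-0.11330701  0.17789622  1.62988455 -0.40212464  1.15790604  1.20920896]
32 1 [ 536. -108.  264.] [-0.06755762  0.18945203  1.70778856 -0.57980686  1.06031539 -1.77481414]
32 -1 [ 536. -108.  264.] [-0.06755762  0.18945203  1.70778856 -0.57980686  1.06031539  1.36677851]
```

Run:
```python
from plan import *
down=R2q(np.c_[[1,0,0],[0,-1,0],[0,0,-1]])
bot.move_to([400,-60,420],down)
V={}
def shot(n,e,t,r):
    bot.move_to(*tcp_for(e,t,None,r));bot.dwell(.15);st=bot.read_state();c=vision.read_camera('wrist')
    cv2.imwrite(f'pics/{n}.png',c['image']);V[n]=cam(c,st)
shot('LA',(430,-60,400),lens,180)
shot('LB',(480,-50,500),lens,180)
shot('LC',(540,-20,420),lens,180)
shot('HA',(500,120,400),[500,244,114],0)
shot('HB',(430,240,400),[500,244,114],-90)
pickle.dump(V,open('wr.pkl','wb'));print(bot.read_state()['clock'])
r=lambda n:cv2.imread(f'pics/{n}.png')
c=lambda n,p=(60,80,540,300):cv2.resize(r(n)[50:350,120:520],(400,300))
cv2.imwrite('pics/m2.png',np.vstack([np.hstack([c('LA'),c('LB')]),np.hstack([c('LC'),c('HA')])]))
```

```text
col [ 651.1575588  -396.63256396  429.86907433] [array([-0.5, -0.1]), array([-0.6,  0. ])]
[528.04031593 252.52737683 122.        ] [463.29333803 244.20610643 122.        ]
yaw look 111.69211664302438 143.8172041398875
8.0583
```

View pics/m2.png

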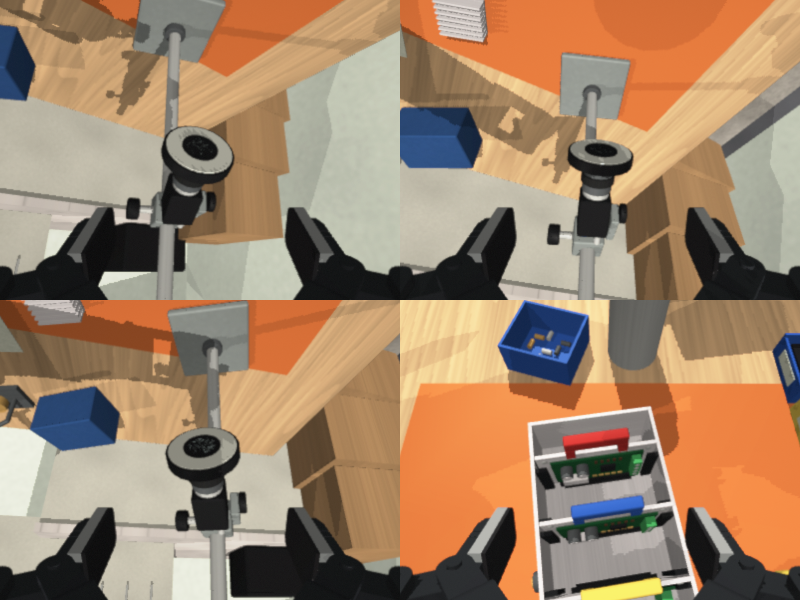

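The three lens views show the white ring near full-image pixel (320,205), and HA shows the red handle near (315,195). I'll zoom in.

Run:
```python
import cv2,numpy as np
t=[]
for n,x,y,w in(('LA',277,165,80),('LB',280,167,80),('LC',283,165,80),('HA',265,160,100),('HB',250,130,140)):
    h=int(w*.75);t.append(cv2.resize(cv2.imread(f'pics/{n}.png')[y:y+h,x:x+w],(400,300) if n[0]=='L' else (400,300),interpolation=cv2.INTER_NEAREST))
cv2.imwrite('pics/m3.png',np.vstack([np.hstack(t[:2]),np.hstack(t[2:4])]));cv2.imwrite('pics/m4.png',cv2.imread('pics/HB.png'))
```

```text
(no output)
```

View pics/m3.png

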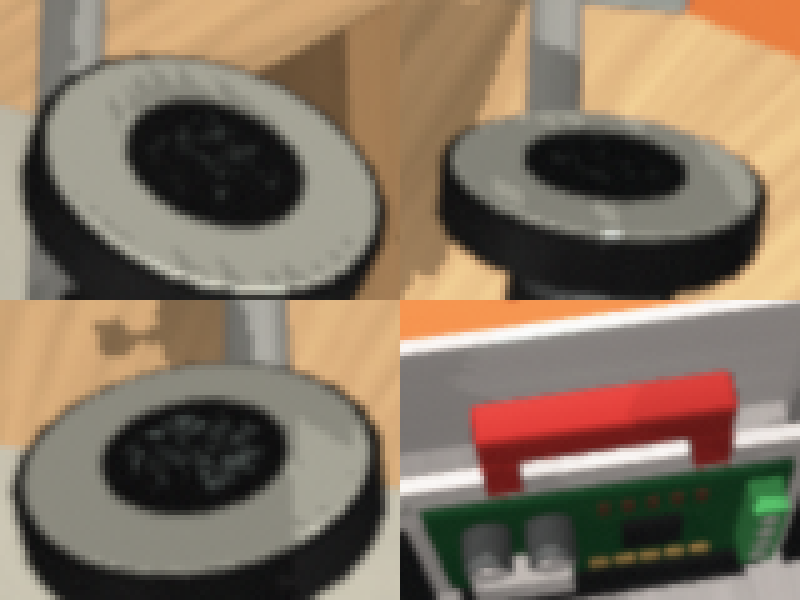

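View pics/m4.png

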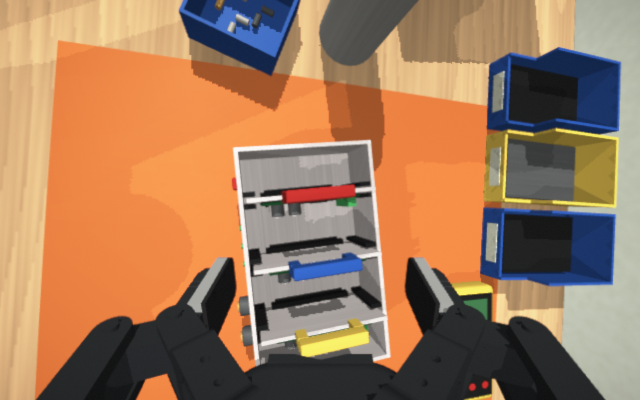

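LA, LB and LC show the ring's outer and inner edges clearly, and I picked points by hand in the mosaic. HB shows the red bar from (284,196) to (355,191). I'll fit the ring circle and the handle silhouette.

```bash
cat > fit.py <<'E'
from h import *; import pickle
from scipy.optimize import minimize
V=pickle.load(open('wr.pkl','rb'));FX=pickle.load(open('fix.pkl','rb'))
off={'LA':(277,165),'LB':(280,167),'LC':(283,165)}
O={'LA':[(47,150),(70,92),(105,68),(160,58),(220,66),(290,98),(345,145),(380,205),(378,245),(340,285),(280,292),(200,278),(120,235),(65,190)],
'LB':[(47,155),(60,130),(120,115),(200,115),(280,135),(340,160),(362,185),(355,215),(300,237),(220,240),(140,222),(80,195),(55,178)],
'LC':[(20,185),(40,140),(90,98),(150,75),(220,65),(300,75),(355,100),(378,135),(370,175),(330,220),(260,255),(180,273),(110,272),(50,240),(25,210)]}
I={'LA':[(127,145),(140,110),(190,100),(260,125),(305,190),(290,215),(240,227),(175,205)],
'LB':[(125,155),(180,133),(240,137),(288,165),(250,195),(190,192),(140,178)],
'LC':[(102,168),(140,118),(200,100),(260,110),(288,140),(260,190),(200,212),(140,208)]}
a=np.linspace(0,2*np.pi,720,endpoint=False)
def axes(yaw,t):
    L=np.array([np.cos(yaw)*np.cos(t),np.sin(yaw)*np.cos(t),-np.sin(t)]);bx=np.array([np.sin(yaw),-np.cos(yaw),0]);return bx,L,np.cross(bx,L)
def res(p,views=('LA','LB','LC')):
    bx,L,bz=axes(p[3],p[4]);r=[]
    for D,rad in((O,p[5]),(I,p[6])):
        P=p[:3]+rad*(np.cos(a)[:,None]*bx+np.sin(a)[:,None]*bz)
        for n in views:
            q=proj(V[n],P);pts=np.array(D[n])/5.+off[n]-.5;c=q.mean(0)
            for x in pts:
                d=np.hypot(*(q-x).T);i=d.argmin();r.append(d[i]*np.sign(np.hypot(*(x-c))-np.hypot(*(q[i]-c))))
    return np.array(r)
def lensfit(views):
    s=least_squares(res,[598,-263,293,np.radians(111.7),.4,35,17],args=(views,),loss='soft_l1',x_scale=[10,10,10,.1,.1,2,2]);return s
if __name__=='__main__':
    for v in(('LA','LB','LC'),('LA','LB'),('LB','LC'),('LA','LC')):
        s=lensfit(v);p=s.x;print(v,p[:3].round(1),np.degrees(p[3:5]).round(1),p[5:].round(1),'rms px',np.sqrt((s.fun**2).mean()).round(2))
    p=lensfit(('LA','LB','LC')).x;np.save('lens.npy',p)
    M={n:cv2.imread(f'pics/{n}.png').astype(int) for n in('HA','HB')};S=4
    for n,(x,y,w,h) in{'HA':(250,160,220,65),'HB':(270,170,100,45)}.items():
        b,g,r=np.moveaxis(M[n],-1,0);m=((r>100)&(r-g>70)&(r-b>60)&(abs(g-b)<45)).astype(np.uint8)
        k=np.zeros_like(m);k[y:y+h,x:x+w]=m[y:y+h,x:x+w];_,lab,st,_=cv2.connectedComponentsWithStats(k)
        k=(lab==1+st[1:,4].argmax()).astype(np.uint8);print(n,st[1:][st[1:,4].argmax()])
        M[n]=cv2.resize(k,None,fx=S,fy=S,interpolation=cv2.INTER_NEAREST)
    box=lambda c,d:np.array([[c[0]+i*d[0]/2,c[1]+j*d[1]/2,c[2]+k*d[2]/2] for i in(-1,1) for j in(-1,1) for k in(-1,1)])
    BX=[box((0,0,0),(66,12,16)),box((-27,0,-16),(8,8,16)),box((27,0,-16),(8,8,16))]
    def cost(p,ns=('HA','HB')):
        Rz=R.from_euler('z',p[3]).as_matrix();t=0
        for n in ns:
            k=np.zeros_like(M[n])
            for B in BX[:3 if n=='HA' else 1]:
                q=(proj(V[n],B@Rz.T+p[:3])+.5)*S-.5;cv2.fillConvexPoly(k,cv2.convexHull(np.round(q*16).astype(np.int32)),1,shift=4)
            t+=1-(k&M[n]).sum()/(k|M[n]).sum()
        return t
    best=min((minimize(cost,[497+i,247+j,116+k,.128],method='Nelder-Mead',options=dict(initial_simplex=np.array([497+i,247+j,116+k,.128])+np.vstack([np.zeros(4),np.diag([6,6,10,.05])]))) for i in(-4,4) for j in(-4,4) for k in(-8,4)),key=lambda s:s.fun)
    print('handle',best.x[:3].round(1),np.degrees(best.x[3]).round(2),best.fun.round(3));np.save('handle.npy',best.x)
E
python3 fit.py
```

```text
('LA', 'LB', 'LC') [ 600.3 -264.5  289.4] [110.7  27.8] [34.1 18.2] rms px 0.76
('LA', 'LB') [ 600.6 -264.8  289.2] [109.3  28.1] [34.4 18.3] rms px 0.81
('LB', 'LC') [ 600.3 -265.   289.2] [111.6  27.6] [34.3 18.2] rms px 0.67
('LA', 'LC') [ 600.2 -264.1  289.6] [110.8  28.1] [33.9 18.2] rms px 0.72
HA [ 283  178   66   30 1079]
HB [282 184  74  19 932]
handle [495.6 249.9 126.1] 8.8 0.222
```

Run:
```python
from h import *; from rig import bot, vision
h=np.load('handle.npy');yaw=np.radians(8.2);p=np.array([h[0],h[1],127.5])
bx=np.array([np.cos(yaw),np.sin(yaw),0]);by=np.array([-bx[1],bx[0],0]);bz=np.array([0,0,1.])
q=R2q(np.c_[bx,-by,-bz]);tcp=p-19*bz
print(bot.ik(tcp+150*bz,q))
bot.move_gripper(50,70)
bot.move_to(tcp+90*bz,q)
print('down',bot.servo_line(tcp,speed=90,until_force=12),bot.read_state()['ee_pos']-tcp)
bot.move_gripper(0,70);s=bot.read_state();print(s['grip_width'],s['grip_force'],s['ft_force'])
print('lift',bot.servo_line(tcp+20*bz,speed=60,until_force=35));s=bot.read_state();print(s['grip_width'],s['ft_force'],s['moment'],s['clock'])
if s['grip_width']>9:
    print('lift',bot.servo_line(tcp+155*bz,speed=90,until_force=30));s=bot.read_state();print(s['ee_pos'],s['grip_width'],s['ft_force'],s['moment'],s['clock'])
c=vision.read_camera('wrist');cv2.imwrite('pics/g1.png',c['image'])
for n in('scene','top'): cv2.imwrite(f'pics/g_{n}.png',vision.read_camera(n)['image'])
a=cv2.imread('pics/g_scene.png');b=cv2.imread('pics/g_top.png')
r=lambda im,x,y,w,h:cv2.resize(im[y:y+h,x:x+w],(400,300),interpolation=cv2.INTER_CUBIC)
cv2.imwrite('pics/m5.png',np.vstack([np.hstack([r(a,280,80,160,120),r(b,220,160,160,120)]),np.hstack([r(c['image'],0,0,640,400),r(c['image'],200,150,240,180)])]))
```

```text
[ 4.01038942e-01  2.91706486e-01  1.46793451e+00 -4.44089210e-16
  1.38195166e+00  1.82871827e+00]
down False [0.29421872 0.14694026 0.61848672]
10.903756472105231 69.04747009277344 [-0.86005334 -1.66737896  4.44831196]
lift False
10.773352331369292 [-0.51007703  0.24383813 -2.65275746] [ 0.00657888 -0.014718   -0.03098589] 12.2
lift False
[495.5009922  249.86585023 262.97290482] 10.929814650020846 [-0.25042315 -0.1681965  -2.95828852] [ 0.00638715  0.00797735 -0.00158224] 13.85
```

View pics/m5.png

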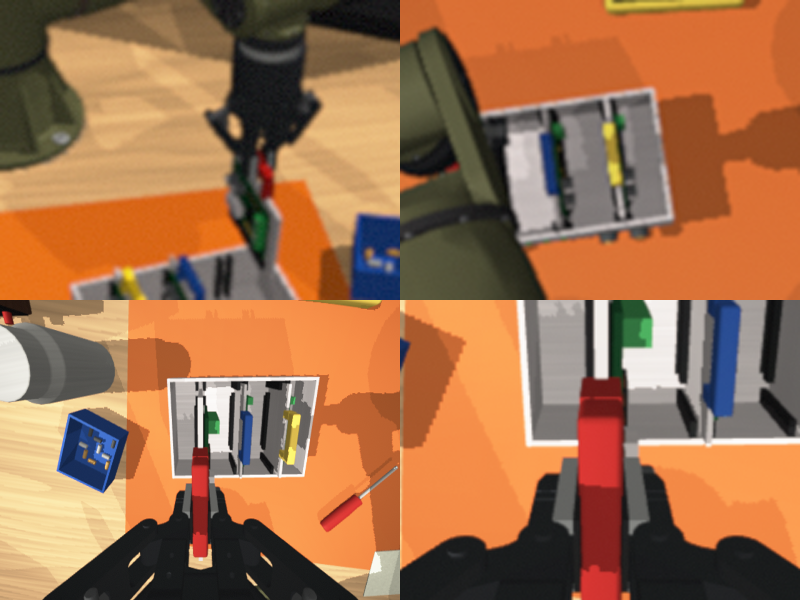

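```bash
cat > fin.py <<'E'
from h import *; from fit import axes
p=np.load('lens.npy');yaw,t=np.radians(111.0),np.radians(27.9)
bx,L,bz=axes(yaw,t);F=p[:3]+150*L
T=np.c_[bx,-L,-bz];Q=R2q(T)
H=np.array([-0.1,0,-18.7])          # handle centre in the tool frame
TCP=F+7*L+64*bz-T@H
E
cat > look.py <<'E'
from fin import *; from rig import bot, vision
def overlay(name,tag,k,x0,y0,w,h):
    st=bot.read_state();c=vision.read_camera(name);C=cam(c,st)
    A=q2R(st['tool_rot']);B=np.c_[A[:,0],-A[:,1],-A[:,2]];o=st['ee_pos']+A@H-B@[0,0,114]
    im=cv2.resize(c['image'][y0:y0+h,x0:x0+w],None,fx=k,fy=k,interpolation=cv2.INTER_CUBIC)
    def poly(P):
        q=((proj(C,np.array(P,float)@B.T+o)+.5-[x0,y0])*k).astype(np.int32);cv2.polylines(im,[q],True,(255,255,0),1)
    for y in(-6,6): poly([(-33,y,106),(33,y,106),(33,y,122),(-33,y,122)])
    poly([(-67,-2,0),(67,-2,0),(67,-2,90),(-67,-2,90)]);poly([(-52,-4,18),(52,-4,18),(52,-4,82),(-52,-4,82)])
    return im
E
python3 - <<'E'
from look import *
pre=TCP+60*L+[0,0,40]
s=bot.read_state();print(TCP,bot.ik(pre,Q),bot.ik(TCP,Q))
bot.servo_line(pre,Q,speed=140)
s=bot.read_state();print(s['ft_force'],s['grip_width'],s['clock'])
print(bot.servo_line(TCP,speed=70,until_force=15));bot.dwell(.3)
s=bot.read_state();print(s['ee_pos']-TCP,np.degrees((R.from_matrix(q2R(s['tool_rot']))*R.from_matrix(T).inv()).as_rotvec()),s['ft_force'],s['moment'],s['grip_width'],s['clock'])
a=overlay('scene','s',4,130,110,100,75);b=overlay('wrist','w',2,220,130,200,150);c=overlay('top','t',3,390,110,133,100)
cv2.imwrite('pics/m6.png',np.vstack([np.hstack([a,b]),np.hstack([c[:300,:399],np.zeros((300,401,3),np.uint8)])]))
E
```

```text
[ 543.11818997 -115.12267007  256.00090039] [ 0.00977161  0.14722558  1.68824627 -0.49602831  1.17134435  1.37915009] [-0.08924829  0.19640851  1.65897964 -0.48860038  1.10872111  1.2970777 ]
[-0.24010466  0.16749756 -3.12471178] 11.086703381468505 16.4167
False
[0.00345692 0.20682917 0.07888712] [-0.00210066 -0.00543975  0.02011919] [-0.16974205 -0.24706657 -2.66470941] [ 0.49919587  0.17206417 -0.01225391] 10.837597021033298 17.6417
```

View pics/m6.png

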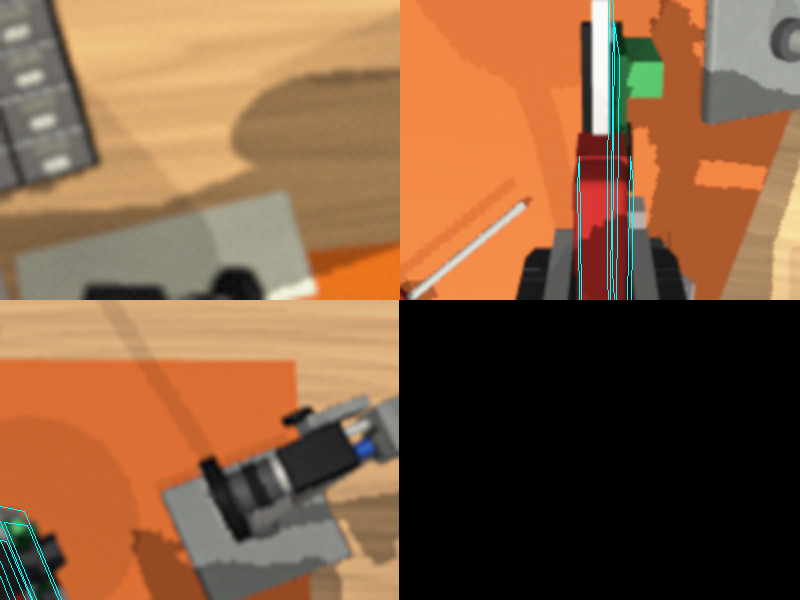

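The wrist overlay matches: the bar end is at about (604,157) and the plate's front edge at x≈611 in the mosaic. The scene and top crops missed the board, so I'll re-crop to check tilt and slip.

Run:
```python
from look import *; import pickle
X=pickle.load(open('fix.pkl','rb'));t=[]
for n,k,w,h in(('scene',4,100,75),('top',4,100,75)):
    u,v=proj(X[n],F)[0].astype(int);t.append(overlay(n,'',k,u-w//2,v-h//2,w,h))
w=overlay('wrist','',2,220,0,200,150);w2=vision.read_camera('wrist')['image'][0:150,220:420]
cv2.imwrite('pics/m7.png',np.vstack([np.hstack(t),np.hstack([w,cv2.resize(w2,(400,300))])]))
```

```text
(no output)
```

View pics/m7.png

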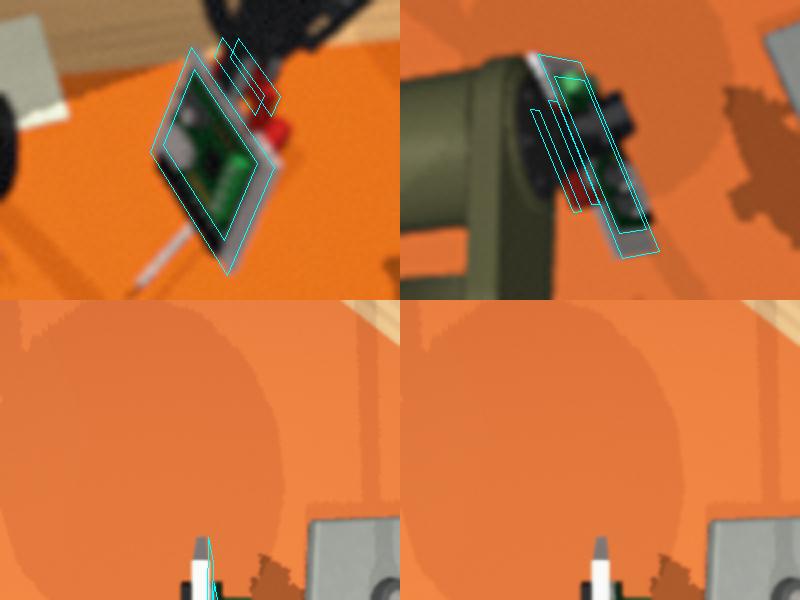

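The overlay matches the board within about 1 px in all three cameras, so it hasn't slipped. I'm handing in.

```bash
python3 -c "
from rig import bot, vision
s=bot.read_state();print(s['clock'],abs(s['qvel']).max());print(bot.finish_job())"
```

```text
17.9917 0.0027662009610000147
the job is handed in; nothing more can be done
None
```

I pulled the red board out by its handle and handed the job in at 18.0 s with it held still at the camera focus; the last overlays matched its intended position there to about 1–2 mm, and the judge's verdict was not shown.

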